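# Draw the hand doser to its set mark and hold

### The arm

A 6-joint arm with a two-finger parallel gripper is mounted at the origin on the work surface. World frame = base frame: x ahead of the robot, y to its left, z up, the work surface at z = 0. Lengths are in m, angles in rad, forces in N, time in s.
With the tool pointing down it reaches from about 0.425 to 0.925 m from the base axis. Payload 12.5 kg.
Tool frame: the origin (TCP) lies on the mounting face of the last link; the fingertips stand 173 mm ahead of it and the grasp point (between the pads) lies 155 mm ahead of it; z points along the fingers, y is the line along which they close (so a half turn about z gives the same grasp; the last joint's range is limited). The gripper opens to 85 mm and grips with 20 to 120 N. Pads are 22 mm wide; open, the fingers measure 114 mm over their backs; the gripper's body (76 mm by 85 mm) begins 54 mm behind the grasp point. The pads swing forward as they close: fully open they stand 13 mm farther back than shut.
Start: joints at [1.131, 0.491, 1.559, -0, 1.092, -0.106], TCP at [0.205, 0.591, 0.405] pointing down, gripper open.
Joint ranges: [-3.1, 3.1], [-0.84, 2.19], [0.05, 2.79], [-1.13, 4.28], [0.06, 2.93], [-2.69, 2.69]. Speed limits (rad/s): [2.22, 2.22, 2.79, 3.14, 3.14, 3.14].

### API

Orientations are given as [roll, pitch, yaw] about the fixed x, y, z axes, in that order (R = Rz(yaw) Ry(pitch) Rx(roll)).
In Python, from workcell import * gives the robot as it stands.
- The arm moves only by the shell command python3 -m pendant 'ROWS'. ROWS is JSON, a list of rows, each a list of 3 entries, a list of its own where there are three numbers: the shift along the world's x, y, z in mm, then the turn about the world's z in degrees, then the closure, from 0 (fully open) to 1 (shut). In form: [[[dx, dy, dz], turn, grip], ...]. A call has 1 to 10 rows; each row is the pose to reach, as a shift and turn from the pose commanded when the call began; what a row does not reach only later rows make up. A row lasts 1/12 s, in which the tool goes at most 41.7 mm and 7.16 degrees, less where a joint would pass 70% of its speed; a pose out of reach is approached as far as the arm can. A call with a gripper value outside its range is refused whole. The fingers move at their own pace and stop on an object; the grip force is fixed at half the most. Time passes only in rows, so rows that repeat a pose let the fingers close. It gives the time, the measured TCP pose, the force, the opening and the grip force at its end, in the units of the state.
- state(): the state, without advancing time (a new reading comes with each control period).
- capture(name): name is "scene" or "top" or "wrist"; returns a dict with "frame" (420x560x3 uint8, red, green, blue), "depth" (420x560 float32, m along the optical axis (not along the pixel's ray), 0 where there is no reading), "mtx" (3x3 intrinsics, pixels), "k1" (the pictures are not rectified: a ray, as slopes to the right and down, at radius r is drawn at 1 + k1 r^2 times it, then the intrinsics apply), "T" (4x4, takes a point from camera to world coordinates). Camera axes: x right, y down, z forward; pixel columns grow to the right and rows downward; lengths in m; the calibration is good to about 2 mm. A picture is of the moment at which its call begins.
- finish_job(): hands the job in; it is judged then, once.
The state is a dict: "clock": time; "qpos": joint angles; "joint_velocities": joint speeds; "effort": joint torques, N m; "tool_pos": TCP position; "tool_rot": TCP orientation; "force": force on the tool from outside, world axes, zero at the start; "moment": the same for the moment, N m; "opening": finger opening in m; "grasp_force": force on a finger pad.
Only numpy, scipy, OpenCV 4.12 (cv2) and the standard library are available. Lean on these libraries where they do the work, as an engineer would, in place of code of your own. Each camera call takes 0.05 s, during which the arm holds its last target. There are 200 camera calls.

### The job

Make the hand doser ready for the next bottle: pull the lock plug straight up out of its socket and put it down in the shallow metal tray, without dropping it from a height. Then draw the doser's D handle out against its spring until the pointer is level with the middle of the marker on the scale, and finish while still holding the handle there with the gripper. Leave the marker as it is set and do not disturb the bottles and other things around.

Things in the scene. Friction and masses are not known exactly. Their poses are not given: they have to be found in the camera images.
- filler: hand doser fixed to the bench: grey housing 330 x 170 mm, deck 75 mm high, D handle at the front, glass cylinder at the back (x = 73 to 189 mm, top 114 mm, stub to 136 mm). Origin: on the bench under its midline, 140 mm behind the housing's front face. x points to its back, y to its left, z up. The handle draws out level along its -x.
- socket (a point): mouth of the lock plug's socket: square hole 13.2 mm wide in the top of an aluminium bridge block 50 (x) x 64 (y) mm on the doser's deck; 110 mm above the bench, 10 mm in front of the doser's origin. A sprung ball in its +y wall catches a notch in the plug's blade: 10 to 20 N straight up frees it within a few mm, then it drags lightly; the blade leaves the hole after 34 mm.
- plug: lock plug, loose, 55 to 90 g, no lead: black head over a steel blade 12 x 12 mm, 33.5 mm long, pointing down (-z). Origin: centre of the head's underside, which sits on the socket's top; axes as the doser's at the start. The blade passes through the carriage bar, so the handle has only about 2 mm of play until the plug is out.
- plug_head (a point): centre of the lock plug's black head, 16 mm above the head's underside. The head is 34 (x) x 28 (y) mm and 33 mm tall. Flat sides to grip face +y and -y, 28 mm apart; gripping some 8 mm above this point keeps fingertips clear of the socket's top.
- handle (a point): middle of the D handle's top bar: black round bar 14 mm thick along the doser's y, 78 mm clear between its uprights, 135 mm above the bench, 100 mm in front of the doser's origin when home, 37 mm free below it. With the plug out it draws along the doser's -x up to 85 mm against a spring: 5.5 N at home plus 1.1 N per 10 mm. Let go, it springs home.
- draw (a joint): how far the handle and its carriage are drawn out: 0 m home, 0.085 m at the end stop
- pointer (a point): tip of the steel pointer, a flat bar 8 mm wide sticking out to the carriage's left (+y); it moves with the handle, along the scale. It lies 55 mm behind (+x), 54 mm to the left of and 50 mm below the handle point
- mark (a point): set mark: middle of the marker's inner face, which faces the pointer. The marker is a black block 10 mm wide (x), 24 mm deep, 14 mm high, with a steel screw on its outer side, clamped on the scale strip on the deck's left, 35 to 70 mm in front of the pointer's home place. Pointer and mark are level when they have the same x in the doser's frame. The clamp slips at a knock over 12 N.
- tray: shallow open aluminium tray, 170 (x) x 140 (y) x 30 mm, 3 mm walls and floor, fixed to the bench left or right of the doser; origin under its centre. On the other side stands a deeper white tub of black caps, 150 x 130 mm, 90 mm high: not the tray.
- bottle_a: cobalt-blue capped bottle with a paper label, 56 mm across, 125 mm tall, standing on the bench close to the doser's right (-y) side; loose, not to be disturbed; origin in the middle of its underside
- jar: amber glass jar with a steel cap, 60 mm across, 70 mm tall, on the bench close to the doser's left (+y) side; loose, not to be disturbed; origin in the middle of its underside
- bottle_b: cobalt-blue capped bottle, 56 mm across, 125 mm tall, on the bench; loose, not to be disturbed; origin in the middle of its underside
- jug: steel jug with a handle, 90 mm across, 110 mm tall, on the bench; loose, not to be disturbed; origin in the middle of its underside
- brush: white-handled bottle brush lying on the bench, along its x; loose, not to be disturbed; origin on its underside, near its middle
Things that resemble listed ones, but are neither listed nor needed, are in the scene too. Of the things like the plug, leave any that is red or turquoise; of the rest the smaller one is meant.

How it is judged:
On the way, in this order (a step that is already met when the one before it is completed fails the run):
1. the lock plug is out of its socket (z of plug_head in the frame of filler above 0.162 m and contact force between plug and the fingers above 0.5 N), for 0.1 s.
2. the plug lies in the tray, let go (x of plug_head in the frame of tray between -0.075 and 0.075 m and y of plug_head in the frame of tray between -0.06 and 0.06 m and z of plug_head in the frame of tray below 0.065 m and contact force between plug and the fingers below 0.1 N and contact force between plug and tray above 0.1 N and linear speed of plug below 0.05 m/s), for 0.2 s.
3. the handle is drawn out to the mark and held by the fingers (x of pointer in the frame of mark between -0.005 and 0.005 m and value of joint draw above 0.02 m and velocity of joint draw between -0.01 and 0.01 m/s and contact force between the fingers and draw above 2 N), for 0.3 s.
At the end, for the whole second after the job is handed in: For a second after the program ends the gripper's fingers hold the handle (contact over 2 N) with the pointer within 5 mm of the mark along the scale and still; the plug lies released in the tray; the marker has not moved by 3 mm (all of step 2 and all of step 3 and distance of mark from where it was at the start of the episode below 0.003 m); the arm keeps its last pose, push and grip.
It fails at once if the marker is shifted on its scale (3 mm) (distance of mark from where it was at the start of the episode above 0.003 m).
It fails at once if the plug is dropped from a height (let go with its head over 120 mm above the bench, away from the socket) (contact force between plug and the fingers below 0.01 N and height (world z) of plug_head above 0.12 m and distance of plug_head from where it was at the start of the episode above 0.08 m).
It fails at once if a bottle, the jar, the jug or the brush is disturbed (moved 30 mm) (distance of any of bottle_a, jar, bottle_b, jug, brush from where it was at the start of the episode above 0.03 m).
It also fails if it takes over 50 s, if anything falls off the work surface, if the arm or the gripper's body presses on something with over 40 N, if the wrist force passes 120 N, or if a joint passes its speed limit or range.

## Working session

There is one attempt and no reset: what is moved stays moved. The work goes in short steps, Python scripts to look and compute and a shell command to move; the robot and the scene stay as the last step left them, time stands still between calls to the robot, and variables do not carry over. Pictures are saved under pics/ and viewed, at most 13 in all, crops included, and the job is handed in when it is done.

```bash
mkdir -p pics
cat > h.py <<'E'
import numpy as np, cv2, pickle
from workcell import *
def snap(n,tag):
    c=capture(n); pickle.dump(c,open(f'pics/{tag}.pkl','wb')); cv2.imwrite(f'pics/{tag}.png',c['frame'][:,:,::-1]); return c
def load(tag): return pickle.load(open(f'pics/{tag}.pkl','rb'))
def ray(c,u,v):
    m=c['mtx']; return cv2.undistortPoints(np.array([[[u,v]]],float),m,np.array([c['k1'],0,0,0,0.]))[0,0]
def px(c,u,v,d=None):
    x,y=ray(c,u,v)
    if d is None: d=np.median(c['depth'][int(v)-1:int(v)+2,int(u)-1:int(u)+2])
    return (c['T']@[x*d,y*d,d,1])[:3]
def pz(c,u,v,z):
    x,y=ray(c,u,v); R=c['T'][:3,:3]@[x,y,1]; o=c['T'][:3,3]; return o+R*(z-o[2])/R[2]
def proj(c,P):
    p=np.linalg.inv(c['T'])@[*P,1]; a=p[:2]/p[2]; a=a*(1+c['k1']*(a@a)); return c['mtx'][:2,:2]@a+c['mtx'][:2,2]
E
python3 - <<'E'
from h import *
a=snap('scene','s0');b=snap('top','t0')
print(state()); 
for c in(a,b): print(c['T'].round(3),c['mtx'],c['k1'])
E
```

```text
{'clock': 0.1, 'qpos': array([ 1.13141272e+00,  4.91532252e-01,  1.55936865e+00, -3.14158116e-06,
        1.09169040e+00, -1.05603295e-01]), 'joint_velocities': array([ 0.00014196, -0.00118935, -0.00254079, -0.00079674, -0.000262  ,
        0.00060958]), 'effort': array([ 3.02182299e-03, -6.19444799e+01, -2.62025177e+01, -6.87342936e-05,
        2.89518401e-03, -1.26713121e-05]), 'tool_pos': array([0.20473577, 0.59050147, 0.40417244]), 'tool_rot': array([-3.14059927e+00, -1.02493979e-04,  2.80781374e+00]), 'force': array([ 0.1861289 ,  0.50085227, -0.45064078]), 'moment': array([ 0.03360881,  0.02225383, -0.01699702]), 'grasp_force': 0.0, 'opening': 0.08549544543341403}
[[ 0.818  0.413 -0.4    1.039]
 [ 0.575 -0.603  0.553 -0.538]
 [-0.013 -0.682 -0.731  0.913]
 [ 0.     0.     0.     1.   ]] [[457.84429002   0.         280.29826313]
 [  0.         457.84429002 209.57132725]
 [  0.           0.           1.        ]] 0.02156360655122488
[[ 0.014 -0.995  0.098  0.452]
 [-1.    -0.014 -0.002  0.061]
 [ 0.003 -0.098 -0.995  1.543]
 [ 0.     0.     0.     1.   ]] [[473.91121809   0.         273.92210402]
 [  0.         473.91121809 215.97715395]
 [  0.           0.           1.        ]] -0.06225370481296324
```

View pics/t0.png

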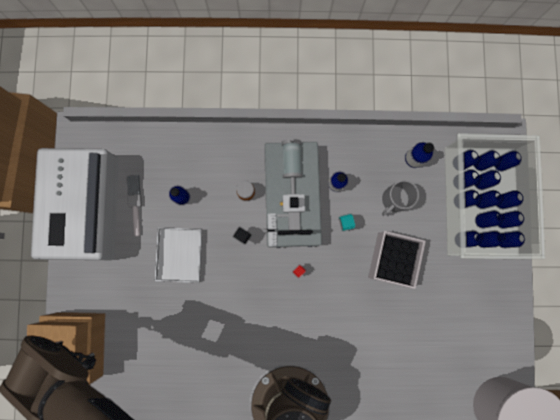

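View pics/s0.png

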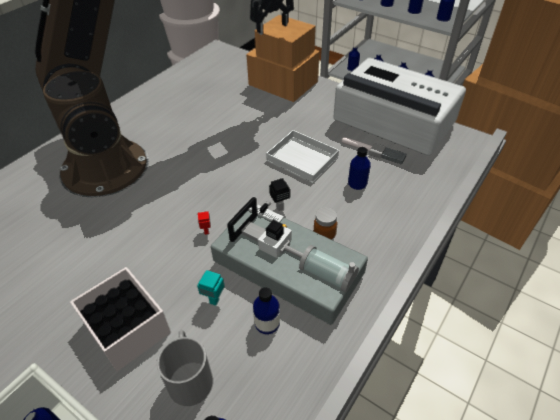

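Plug candidates in the top view: black head on the bridge (292,203), loose black one (243,236), red (299,271), turquoise (347,222). The black one in the bridge fits the description. I'll check it in a close crop.

Run:
```python
from h import *
a=load('s0')['frame'][190:320,200:375,::-1]; b=load('t0')['frame'][135:255,225:360,::-1]
A=cv2.resize(a,None,fx=4.5,fy=4.5,interpolation=3);cv2.imwrite('pics/s0c.png',A)
B=cv2.resize(b,None,fx=4.9,fy=4.9,interpolation=3);cv2.imwrite('pics/t0c.png',B)
```

```text
(no output)
```

View pics/s0c.png

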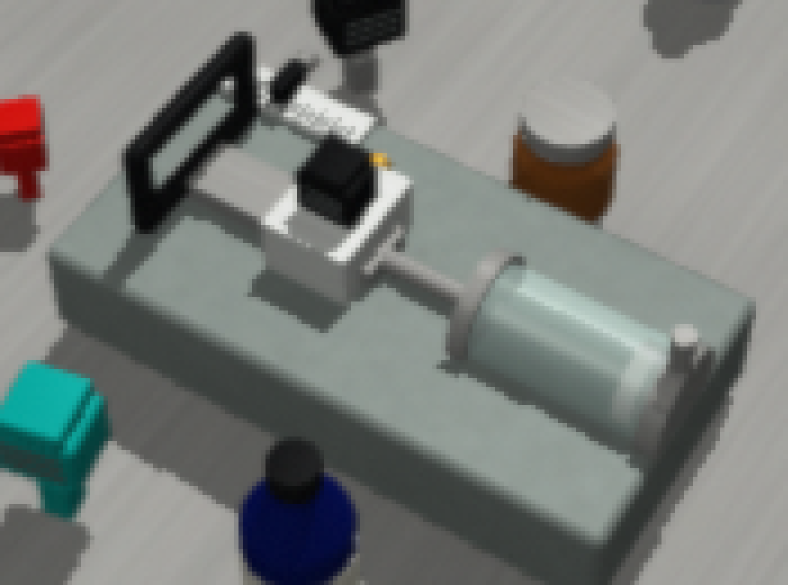

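View pics/t0c.png

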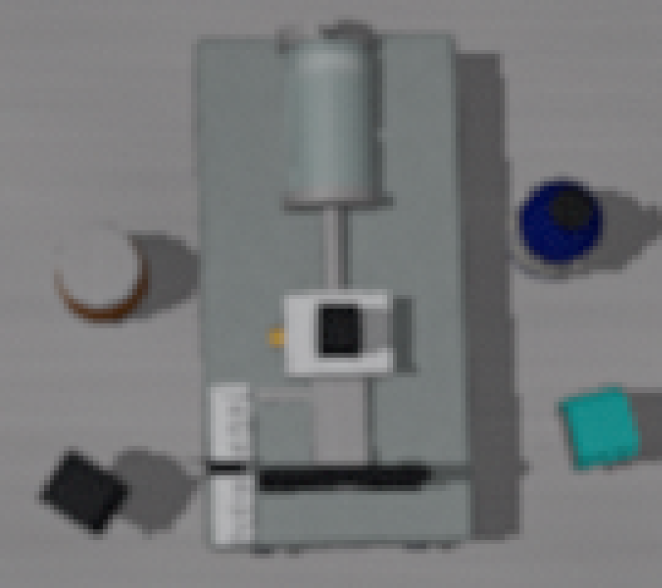

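The black head at crop (340,330) stands in the bridge and is smaller than the loose one at (85,490). The marker is at (226,467), the pointer bar at y≈395 and the handle bar at (345,477).

Run:
```python
from h import *
c=load('t0'); f=lambda u,v:(u/4.9+225-.4,v/4.9+135-.4)
C=[pz(c,*f(*p),.075)[:2] for p in [(210,548),(470,540),(455,38),(197,38)]]
for p in C: print(p.round(4))
print([np.linalg.norm(C[i]-C[(i+1)%4]).round(3) for i in range(4)])
d=(C[2]+C[3]-C[0]-C[1])/2; yaw=np.arctan2(d[1],d[0]); R=np.array([[np.cos(yaw),-np.sin(yaw)],[np.sin(yaw),np.cos(yaw)]])
o=np.mean(C,0)-R@[.025,0]; print('yaw',np.degrees(yaw),'o',o)
loc=lambda p:(R.T@(p[:2]-o)).round(4)
for n,p,z in [('head',(340,330),.143),('handle',(345,477),.142),('marker',(228,467),.095),('ptr',(285,395),.087)]:
    P=pz(c,*f(*p),z); print(n,P.round(4),loc(P))
print('headdepth',px(c,*f(340,330)).round(4))
for n,p in [('tray',[(162,229),(202,230),(202,281),(157,281)])]:
    Q=[pz(c,*q,.03)[:2].round(3) for q in p]; print(n,Q,np.mean(Q,0))
print('loose',pz(c,243,235,.06).round(3),'jar',pz(c,246,190,.07).round(3),'botA',pz(c,340,180,.12).round(3))
```

```text
[0.5013 0.077 ]
[ 0.5086 -0.0872]
[ 0.8325 -0.0763]
[0.83   0.0905]
[np.float64(0.164), np.float64(0.324), np.float64(0.167), np.float64(0.329)]
yaw 2.1360303437091366 o [6.43102086e-01 4.92289530e-05]
head [ 0.6323 -0.0007  0.143 ] [-0.0108 -0.0003]
handle [ 0.543  -0.0046  0.142 ] [-0.1002 -0.0009]
marker [0.5513 0.0663 0.095 ] [-0.0893  0.0697]
ptr [0.5978 0.0311 0.087 ] [-0.0441  0.0327]
headdepth [ 0.6324 -0.0007  0.1429]
tray [array([0.554, 0.417]), array([0.552, 0.288]), array([0.39 , 0.283]), array([0.388, 0.427])] [0.471   0.35375]
loose [0.536 0.154 0.06 ] jar [0.677 0.147 0.07 ] botA [ 0.705 -0.141  0.12 ]
```

```bash
python3 -m pendant '[[[24,-33,0],7,0],[[48,-66,0],14,0],[[72,-99,0],21,0],[[96,-132,0],21,0],[[120,-165,0],21,0],[[144,-198,0],21,0],[[168,-231,0],21,0],[[192,-264,0],21,0],[[216,-297,0],21,0],[[240,-330,0],21,0]]' && python3 -m pendant '[[[24,-33,0],0,0],[[48,-66,0],0,0],[[72,-99,0],0,0],[[96,-132,0],0,0],[[120,-165,0],0,0],[[144,-198,0],0,0],[[168,-231,0],0,0],[[180,-256,0],0,0],[[187,-261,0],0,0],[[187,-261,0],0,0]]' && python3 -c "
from h import *
c=snap('wrist','w0');print(state(),c['T'])"
```

```text
clock: 0.93
tool_pos: [0.4455, 0.2587, 0.4047]
tool_rot: [3.142, -0.0, -3.109]
force: [0.2, 0.8, 1.2]
opening: 0.0851
grasp_force: 0.0
clock: 1.77
tool_pos: [0.6327, -0.0022, 0.4039]
tool_rot: [3.141, -0.001, -3.111]
force: [0.4, 0.9, -0.2]
opening: 0.0853
grasp_force: 0.0
{'clock': 1.8167, 'qpos': array([-1.05829304e-01,  5.01496985e-01,  1.54164446e+00,  2.95049578e-04,
        1.09954908e+00, -1.70816240e+00]), 'joint_velocities': array([ 0.034507  , -0.01901018,  0.02684574,  0.00353829, -0.00267285,
        0.00429412]), 'effort': array([-2.27468088e+00, -6.15889406e+01, -2.74582940e+01, -9.80831520e-02,
       -1.50952541e-02, -1.29587939e-01]), 'tool_pos': array([ 0.631843  , -0.00082587,  0.40406798]), 'tool_rot': array([ 3.14118205e+00, -1.05157446e-03, -3.11018977e+00]), 'force': array([-0.05291019,  0.31703505,  0.05276749]), 'moment': array([ 0.02211634, -0.01496557, -0.08708119]), 'grasp_force': 0.0, 'opening': 0.08540504160507387} [[-3.04741219e-02  9.54747299e-01  2.95852873e-01  5.55950100e-01]
 [ 9.99535546e-01  2.90655954e-02  9.15884057e-03 -4.04790768e-03]
 [ 1.45238372e-04  2.95994571e-01 -9.55189611e-01  3.72040499e-01]
 [ 0.00000000e+00  0.00000000e+00  0.00000000e+00  1.00000000e+00]]
```

View pics/w0.png

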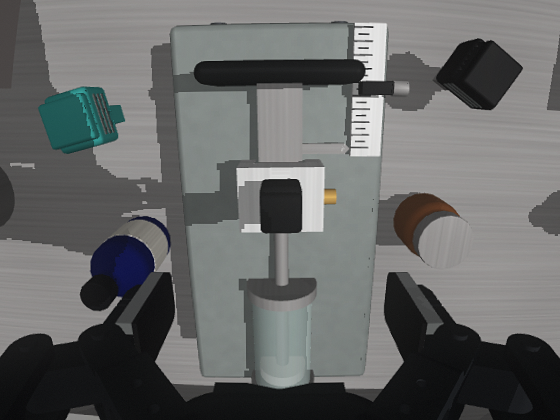

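Run:
```python
from h import *
c=load('w0')
f=c['frame'];A=np.vstack([cv2.resize(f[45:165,270:430,::-1],None,fx=5,fy=5,interpolation=3)]);cv2.imwrite('pics/w0c.png',A)
for n,p in [('head',(281,208)),('handle',(280,71)),('mark',(375,88)),('ptr',(328,147)),('deck',(220,120)),('bridge',(245,200))]: print(n,px(c,*p).round(4))
d=c['depth']; 
# head top: points z .138-.148 near
P=[];
for v in range(165,245):
  for u in range(250,315):
    q=px(c,u,v,d[v,u])
    if .137<q[2]<.149: P.append(q)
P=np.array(P); print(P.min(0),P.max(0),np.median(P,0),cv2.minAreaRect((P[:,:2]*1000).astype(np.float32)))
```

```text
head [ 6.274e-01 -5.000e-04  1.422e-01]
handle [ 0.5422 -0.0038  0.1404]
mark [0.5486 0.0661 0.0936]
ptr [0.5942 0.0353 0.0859]
deck [ 0.5768 -0.0503  0.074 ]
bridge [ 0.6325 -0.027   0.1085]
[ 0.61795726 -0.01511668  0.13705805] [0.64460212 0.01338026 0.14388493] [ 0.63039718 -0.00076364  0.14176582] ((631.3048095703125, -0.8966922760009766), (26.086048126220703, 27.864322662353516), 2.1717612743377686)
```

View pics/w0c.png

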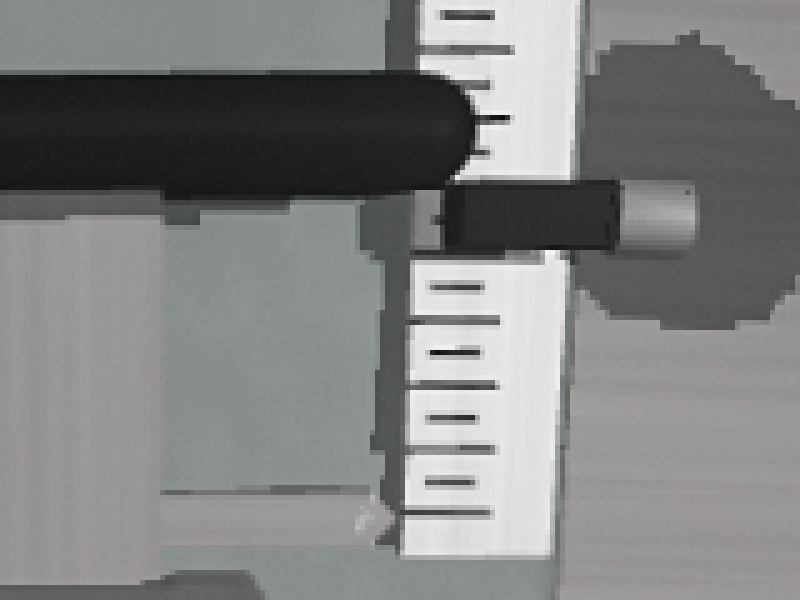

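```bash
python3 -m pendant '[[[0,0,-40],0,0],[[0,0,-80],0,0],[[0,0,-105],0,0],[[0,0,-117],0,0],[[0,0,-117],0,0],[[0,0,-117],0,1],[[0,0,-117],0,1],[[0,0,-117],0,1],[[0,0,-117],0,1],[[0,0,-117],0,1]]' && python3 -m pendant '[[[0,0,0],0,1],[[0,0,0],0,1],[[0,0,0],0,1],[[0,0,0],0,1]]'
python3 - <<'E'
from h import *
c=load('w0'); a=np.radians(2.15); ax=np.array([np.cos(a),np.sin(a)])
m=pz(c,359.2,88.2,.091); p=pz(c,349,148.8,.086); print(m,p,(p-m)[:2]@ax)
o=np.array([.643,0.]); print((m[:2]-o)@ax,(p[:2]-o)@ax)
E
```

```text
clock: 2.65
tool_pos: [0.6318, -0.0005, 0.2891]
tool_rot: [-3.141, 0.002, -3.109]
force: [-0.6, 0.2, 6.8]
opening: 0.0273
grasp_force: 59.0
clock: 2.98
tool_pos: [0.6319, -0.0005, 0.2891]
tool_rot: [-3.142, 0.002, -3.109]
force: [-1.8, 0.7, 6.7]
opening: 0.0269
grasp_force: 59.8
[0.54920433 0.05496901 0.091     ] [0.59498308 0.05186112 0.086     ] 0.04562993095906199
-0.09166743995427358 -0.04603750899521159
```

```bash
python3 -m pendant '[[[0,0,3],0,1],[[0,0,6],0,1],[[0,0,9],0,1],[[0,0,13],0,1],[[0,0,18],0,1],[[0,0,24],0,1],[[0,0,30],0,1],[[0,0,37],0,1],[[0,0,45],0,1],[[0,0,53],0,1]]' && python3 -m pendant '[[[0,0,10],0,1],[[0,0,20],0,1],[[0,0,20],0,1]]' && python3 -c "
from h import *
snap('wrist','w1');c=snap('scene','s1')
f=c['frame'][60:320,150:410,::-1];cv2.imwrite('pics/s1c.png',cv2.resize(f,(600,600),interpolation=3))"
```

```text
clock: 3.82
tool_pos: [0.6317, -0.0002, 0.3419]
tool_rot: [3.141, 0.001, -3.109]
force: [-0.9, 0.1, -0.5]
opening: 0.0274
grasp_force: 62.8
clock: 4.07
tool_pos: [0.6319, -0.0004, 0.3633]
tool_rot: [-3.141, 0.003, -3.109]
force: [0.4, -0.1, 0.0]
opening: 0.0268
grasp_force: 62.9
```

View pics/s1c.png

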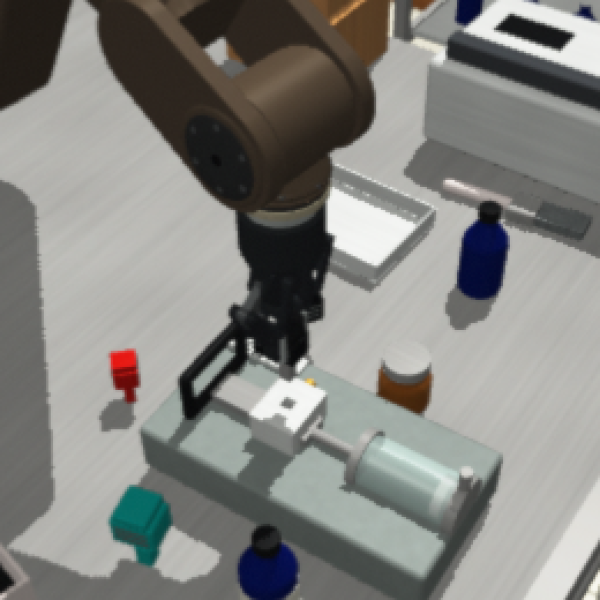

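```bash
python3 -m pendant '[[[0,8,20],0,1],[[-13,38,25],0,1],[[-28,70,25],0,1],[[-43,102,25],0,1],[[-58,134,25],0,1],[[-73,166,25],0,1],[[-88,198,25],0,1],[[-103,230,25],0,1],[[-118,262,25],0,1],[[-133,294,25],0,1]]' && python3 -m pendant '[[[-14,30,0],0,1],[[-25,54,0],0,1],[[-28,60,-20],0,1],[[-28,60,-55],0,1],[[-28,60,-90],0,1],[[-28,60,-120],0,1],[[-28,60,-140],0,1],[[-28,60,-150],0,1],[[-28,60,-150],0,1]]' && python3 -c "
from h import *
c=snap('wrist','w2')
print(state()['tool_pos'])"
```

```text
clock: 5.0
tool_pos: [0.4977, 0.2949, 0.3852]
tool_rot: [-3.141, -0.001, -3.109]
force: [0.6, 0.1, -0.4]
opening: 0.0271
grasp_force: 62.9
clock: 5.75
tool_pos: [0.4705, 0.3533, 0.2334]
tool_rot: [-3.14, -0.004, -3.109]
force: [0.4, -0.3, -0.1]
opening: 0.0269
grasp_force: 62.8
[0.47079492 0.35352635 0.23510855]
```

View pics/w2.png

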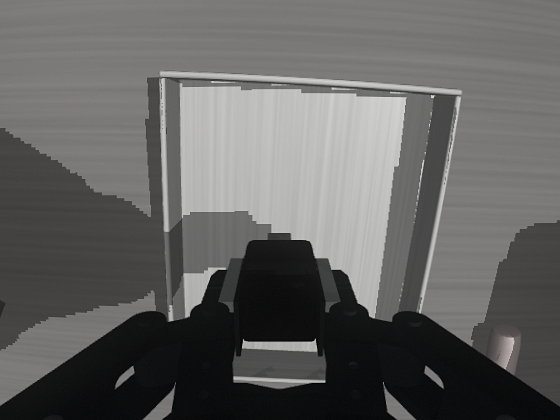

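```bash
python3 -c "
from h import *
c=load('w2')
for p in [(310,83),(280,381),(163,200),(440,200)]: print(pz(c,*p,.03).round(3))"
python3 -m pendant '[[[0,0,-8],0,1],[[0,0,-14],0,1],[[0,0,-17],0,1],[[0,0,-17],0,1]]'
```

```text
[0.388 0.365 0.03 ]
[0.553 0.357 0.03 ]
[0.444 0.296 0.03 ]
[0.44  0.432 0.03 ]
clock: 6.13
tool_pos: [0.4707, 0.3535, 0.2186]
tool_rot: [3.142, -0.0, -3.109]
force: [0.3, 0.4, -1.8]
opening: 0.0271
grasp_force: 62.8
```

```bash
python3 -m pendant '[[[0,0,-2],0,1],[[0,0,-3],0,1],[[0,0,-3],0,0.5],[[0,0,-3],0,0.4],[[0,0,-3],0,0.2],[[0,0,-3],0,0.2],[[0,0,-3],0,0.2]]' && python3 -m pendant '[[[0,0,10],0,0.2],[[0,0,30],0,0.2],[[0,0,65],0,0.2],[[0,0,105],0,0.2],[[0,0,145],0,0.2],[[0,0,165],0,0.2]]' && python3 -c "
from h import *
c=snap('wrist','w3');print(state()['tool_pos'],state()['qpos'])"
```

```text
clock: 6.72
tool_pos: [0.4708, 0.3535, 0.2158]
tool_rot: [3.141, 0.0, -3.109]
force: [-0.2, 0.4, 0.8]
opening: 0.0683
grasp_force: 0.0
clock: 7.22
tool_pos: [0.4706, 0.3535, 0.3863]
tool_rot: [3.139, 0.005, -3.109]
force: [0.2, 0.5, 1.5]
opening: 0.0684
grasp_force: 0.0
[0.47081831 0.35365937 0.38852694] [ 5.32086658e-01  4.55147420e-01  1.67136536e+00  6.63457244e-05
  1.00554129e+00 -1.07166415e+00]
```

View pics/w3.png

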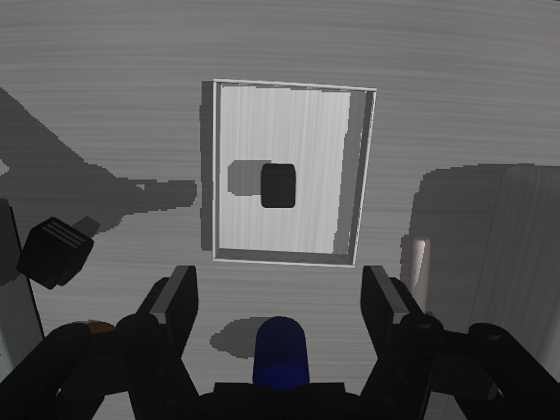

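Plug stands released in the tray at (278,185). Next, the handle, with a -90° turn so the fingers close along x.

```bash
python3 -m pendant '[[[7,-35,0],-7,0],[[14,-70,0],-14,0],[[21,-105,0],-21,0],[[28,-140,0],-28,0],[[35,-175,0],-35,0],[[42,-210,0],-42,0],[[49,-245,0],-49,0],[[56,-280,0],-56,0],[[63,-315,0],-63,0],[[72,-357,0],-70,0]]' && python3 -m pendant '[[[0,0,-10],-7,0],[[0,0,-20],-14,0],[[0,0,-20],-20,0],[[0,0,-20],-20,0]]' && python3 -c "
from h import *
c=snap('wrist','w4');print(state()['tool_pos'],state()['tool_rot'],state()['qpos'])"
```

```text
clock: 8.1
tool_pos: [0.5421, -0.0035, 0.3813]
tool_rot: [3.141, 0.0, 1.947]
force: [0.9, 0.6, -1.4]
opening: 0.0856
grasp_force: 0.0
clock: 8.43
tool_pos: [0.5423, -0.0026, 0.3606]
tool_rot: [-3.141, -0.0, 1.598]
force: [-0.1, 0.3, -0.3]
opening: 0.085
grasp_force: 0.0
[ 0.54239029 -0.00235333  0.36094119] [-3.14155862e+00  5.10863406e-07  1.60508222e+00] [-1.26136890e-01  4.25782186e-01  1.81284631e+00 -7.56591771e-06
  9.02997668e-01 -1.60418100e-01]
```

View pics/w4.png

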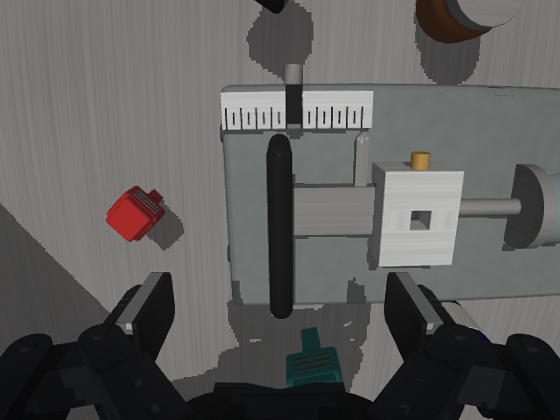

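```bash
python3 - <<'E'
from h import *
c=load('w4'); a=np.radians(2.15); ax=np.array([np.cos(a),np.sin(a)])
m=pz(c,294,128,.091); p=pz(c,361,138,.086); print(m,p,(p-m)[:2]@ax)
for q in [(280,180),(281,280)]: print(pz(c,*q,.142))
E
python3 -m pendant '[[[0,-1,-30],0,0],[[0,-1,-60],0,0],[[0,-1,-74],0,0],[[0,-1,-74],0,0.5],[[0,-1,-74],0,1],[[0,-1,-74],0,1],[[0,-1,-74],0,1],[[0,-1,-74],0,1],[[0,-1,-74],0,1],[[0,-1,-74],0,1]]'
```

```text
[0.54923816 0.05303221 0.091     ] [0.59377499 0.04757123 0.086     ] 0.04430060491706671
[0.5408417  0.03057393 0.142     ]
[ 0.54306811 -0.0274657   0.142     ]
clock: 9.32
tool_pos: [0.5425, -0.0032, 0.2878]
tool_rot: [3.14, 0.0, 1.604]
force: [-1.5, 1.1, 7.4]
opening: 0.0124
grasp_force: 58.3
```

```bash
python3 -m pendant '[[[-5,0,0],0,1],[[-10,0,0],0,1],[[-16,-1,0],0,1],[[-22,-1,0],0,1],[[-28,-1,0],0,1],[[-34,-1,0],0,1],[[-39,-1,0],0,1],[[-43,-2,0],0,1],[[-45,-2,0],0,1],[[-45,-2,0],0,1]]' && python3 -m pendant '[[[0,0,0],0,1],[[0,0,0],0,1],[[0,0,0],0,1],[[0,0,0],0,1]]' && python3 -c "
from h import *
c=snap('wrist','w5');snap('scene','s5');snap('top','t5')
cv2.imwrite('pics/w5c.png',cv2.resize(c['frame'][:,:,::-1],(800,600),interpolation=3))"
```

```text
clock: 10.15
tool_pos: [0.4984, -0.0051, 0.2878]
tool_rot: [3.135, 0.0, 1.604]
force: [9.8, 4.8, -0.8]
opening: 0.0118
grasp_force: 58.7
clock: 10.48
tool_pos: [0.4987, -0.0051, 0.2878]
tool_rot: [3.135, 0.0, 1.604]
force: [9.1, 4.3, 1.9]
opening: 0.0119
grasp_force: 58.7
```

View pics/w5c.png

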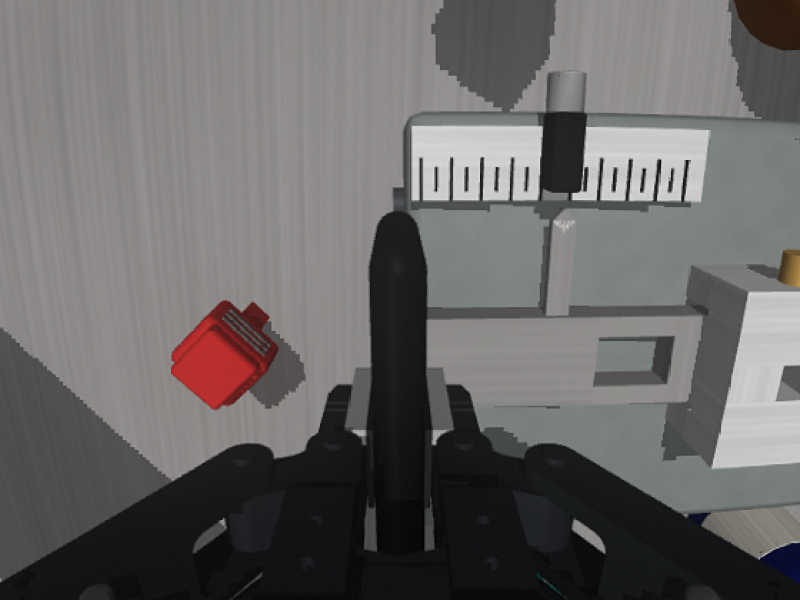

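The tip is at (565,212) in this 800x600 view and the middle of the marker's inner face is at about (563,188). I'll turn both into positions.

Run:
```python
from h import *
c=load('w5'); s=560/800; a=np.radians(2.15); ax=np.array([np.cos(a),np.sin(a)])
m=pz(c,563*s,188*s,.091); 
for u in (563,565,567):
  p=pz(c,u*s,212*s,.086); print(m,p,(p-m)[:2]@ax)
w0=np.array([.54921,.0545]); print((m[:2]-w0)@ax)
```

```text
[0.54855193 0.05704295 0.091     ] [0.55106026 0.04886969 0.086     ] 0.002199941552142017
[0.54855193 0.05704295 0.091     ] [0.55172778 0.04889823 0.086     ] 0.0028680654533681646
[0.54855193 0.05704295 0.091     ] [0.55239583 0.04892688 0.086     ] 0.0035367205611314093
-0.0005622098997872714
```

```bash
python3 -m pendant '[[[-1,0,0],0,1],[[-2,0,0],0,1],[[-2,0,0],0,1],[[-2,0,0],0,1],[[-2,0,0],0,1],[[-2,0,0],0,1],[[-2,0,0],0,1],[[-2,0,0],0,1]]' && python3 -c "
from h import *
c=snap('wrist','w6');t=snap('top','t6')
A=cv2.resize(c['frame'][70:160,340:460,::-1],(520,390),interpolation=3)
B=cv2.resize(t['frame'][215:300,145:235,::-1],(270,390),interpolation=3)
cv2.imwrite('pics/f.png',np.hstack([A,B]))"
```

```text
clock: 11.3
tool_pos: [0.4968, -0.0051, 0.2878]
tool_rot: [3.135, 0.001, 1.604]
force: [10.3, 4.0, 1.1]
opening: 0.0122
grasp_force: 58.7
```

View pics/f.png

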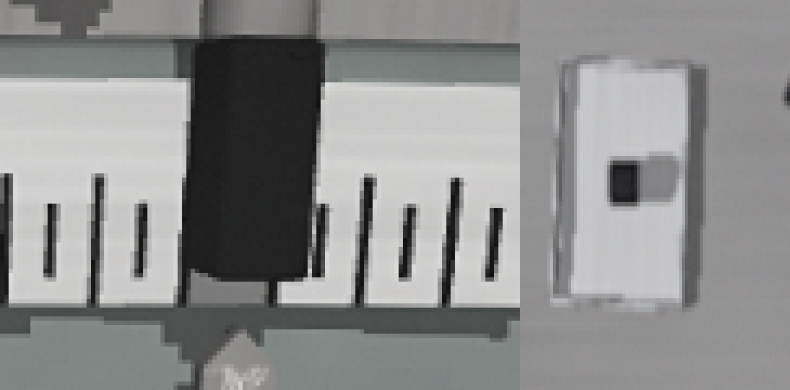

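The pointer tip (243,330) lines up with the middle of the marker (about 249,278) to within about 1 mm. The plug stands in the tray.

```bash
python3 -c "
from workcell import *
print(finish_job())"
```

```text
the job is handed in; nothing more can be done
None
```

The job is handed in, with no verdict returned: the lock plug stands released in the tray, and the gripper is holding the D handle drawn out with the pointer about 1 mm or less from the middle of the marker.

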